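Fetch the drying model from the bay under the paint rack

ROBOT

A 7-joint arm with a two-finger parallel gripper is mounted at the origin on the work surface. World frame = base frame: x ahead of the robot, y to its left, z up, the work surface at z = 0. Lengths are in mm, angles in rad, forces in N, time in s.
With the tool pointing down it reaches from about 400 to 900 mm from the base axis. Payload 5.5 kg.
Tool frame: the origin (TCP) lies on the centre line of the jaws, within the pads' length; the fingertips stand tips_ahead ahead of it and the grasp point (between the pads) lies 2 mm behind it (tips_ahead is the distance from the TCP to the fingertips, in mm); z points along the fingers, y is the direction in which the jaws open and shut (so a half turn about z gives the same grasp; the last joint's range is limited). The gripper opens to 92 mm and grips with 3 to 60 N. Pads are 19 mm wide; open, the fingers measure 130 mm over their backs; the gripper's body (75 mm by 190 mm) begins 47 mm behind the grasp point.
Start: joints at [-0.908, 0.501, -0.427, 1.55, 0.221, 1.138, -0.21], TCP at [252.966, 598.755, 243.729] pointing down, gripper open.
Joint ranges: [-2.88, 2.88], [-0.31, 2.03], [-1.54, 1.56], [0.2, 2.42], [-1.41, 4.55], [0.19, 2.02], [-2.57, 2.57]. Speed limits (rad/s): [2.57, 2.57, 3.14, 3.14, 3.14, 3.14, 3.14].

INTERFACE

Orientations are given as a unit quaternion [w, x, y, z].
In Python, from cell import goto, move_straight, goto_joints, open_jaws, grab, sleep, ik, sense, grab_frame, camera_model, MotionError, hand_in, tips_ahead gives the robot as it stands. Calls block until the motion is done:
- goto(position, orientation): joint-space move of the TCP to a pose.
- move_straight(position, orientation=None, velocity=150, until_force=None): straight line of the TCP; orientation=None keeps the orientation; velocity is the mean speed in mm/s. With until_force (N) it stops when the force on the tool has changed by that much, and returns True; else False.
- goto_joints(angles): joint-space move.
- open_jaws() and grab(strength=None): open the fingers fully, or close them until they stop; strength is the grip in N (None keeps the last).
- sleep(seconds).
- ik(position, orientation): joint angles nearest the present ones, or None.
- sense(): the state.
- grab_frame(name): name is "scene" or "top"; returns the picture (400x640x3 uint8, red, green, blue); there is no depth.
- camera_model(name): a dict with "vfov" (degrees; the focal length in pixels is half the picture's height over the tangent of half this angle, whatever the lens; pixels are square), "cx", "cy" (the principal point, pixels), "k1" (the pictures are not rectified: a ray, as slopes to the right and down, at radius r is drawn at 1 + k1 r^2 times it, then the intrinsics apply), "R" (3x3) and "t" (3): a world point X has camera coordinates R X + t. Camera axes: x right, y down, z forward; pixel columns grow to the right and rows downward; lengths in mm; the calibration is good to about 2 mm. A picture is of the moment at which its call begins. camera_model takes no time and is no camera call.
A pose or a line that the arm cannot do raises MotionError and nothing moves.
- hand_in(): hands the job in, once; it reports no verdict.
The state is a dict: "time_s": time; "joint_pos": joint angles; "dq": joint speeds; "joint_torque": joint torques, N m; "eef_pos": TCP position; "ee_rot": TCP orientation; "force": force on the tool from outside, world axes, zero at the start; "wrist_torque": the same for the moment, N m; "grip_width": opening from 0.0 (shut) to 1.0 (fully open).
Only numpy, scipy, OpenCV 4.12 (cv2) and the standard library are available. Lean on these libraries where they do the work, as an engineer would, in place of code of your own. Each camera call takes 0.05 s, during which the arm holds its last target.

TASK

The freshly painted dinosaur is drying on its plate in the bay under the paint rack: slide the plate forward until it is out from under the lips, then lift it clear and set it down squarely in the middle of the cork-topped painting stand, grip block towards the robot, and let go only once it rests there. The dinosaur must stay standing on the plate and its wet paint must not be touched, and everything else on the table stays where it is.

Things in the scene. Friction and masses are not known exactly. Their poses are not given: they have to be found in the camera images.
- rack: Fixed plywood paint rack, 158 mm wide (its y); origin on the table under it. Its open front faces its -x, roughly towards the robot. Below it is a drying bay: 8 mm thick floor from x = -90 mm (an apron) to +65 mm; side walls with inner faces at y = +-71 mm, from x = -23 mm back. A shelf with dropper bottles (tips up to 195 mm above the table) roofs the bay.
- shelf_edge (a point): middle of the lower front edge of the rack's shelf: x = -23 mm in the rack's frame, 105 mm above the table; axes as the rack's. Shelf and bottles rise behind it (+x).
- lip (a point): middle between the front ends of the two lips, x = 0 in the rack's frame, 17.5 mm above the table (the lips' underside). The lips run from here to the rack's back on guide rails (inner faces y = +-48 mm); their inner edges at y = +-38 mm overhang the plate's sides by 7 mm, 3.5 mm above it.
- plate: Loose flat grey plate, 100 (its x) x 90 (y) x 6 mm, about 0.12 kg, origin at the centre of its underside. Starts on the bay's floor (8 mm above the table), parallel to the rack, centre 0 to 10 mm in front of the rack's origin, under the lips: its rear edge leaves them once its centre is 50 mm in front of the rack's origin, and the shelf once it is 73 mm in front.
- grip (a point): pinch point on the plate's upright grip block (24 mm in x, 14 mm in y, top 51 mm above the plate's underside): on the block's axis, at x = -38 mm, y = 0, 37 mm above the underside in the plate's frame. Pinch across y. It stands only 15 to 25 mm in front of the shelf's edge, so the gripper must lean back, fingers pointing forward and down.
- model: Freshly painted horned dinosaur model, about 62 mm long and 38 mm tall, 60 g, on a round black base 42 mm across; stands loose on the plate behind the grip block, around x = +18 mm of the plate, turned any way. Origin at the centre of the base's underside, z up. The paint is wet: the robot must not touch it.
- stand: Painting stand, fixed: wooden block with a cork top, 130 mm (its x) x 120 mm (its y), top 30 mm above the table, origin under its centre on the table; yaw varies. The rack and the stand stand side by side in front of the robot, either one on the left.
- jar: bystander: squat jar with black lid, 60 mm across, 85 mm tall; loose, origin at the centre of its underside
- pot: bystander: small paint pot with white cap, 32 mm across, 40 mm tall; loose, origin at the centre of its underside
- dropper: bystander: single dropper bottle, 25 mm across, 78 mm tall, standing on the table; loose, origin at the centre of its underside
- remote: bystander: black remote control lying flat, 160 x 44 x 18 mm; loose, origin at the centre of its underside
- brush: bystander: paint brush lying on the table, 165 mm long, 8 mm thick
Mind the look-alikes: they are no part of the job. What is shaped like the rack but purple is not meant.

How it is judged:
By the outcome, as a careful person would: the job done as asked, in the order asked, and still so for the second after the job is handed in, with the robot touching nothing.
It also fails if it takes over 53 s, if anything falls off the work surface, if the arm or the gripper's body presses on something with over 40 N, if the wrist force passes 120 N, or if a joint passes its speed limit or range.

## Working session

There is one attempt and no reset: what is moved stays moved. The work goes in short steps, each a Python script; the robot and the scene stay as the last script left them, time stands still between calls to the robot, and variables do not carry over. Pictures are saved under pics/ and viewed, and the job is handed in when it is done.

```bash
mkdir -p pics; ls
python3 - <<'E'
from cell import *
import cell,cv2
for n in ("scene","top"):
    im=grab_frame(n); cv2.imwrite(f"pics/{n}0.png",im[:,:,::-1]); m=camera_model(n); print(n,m)
print(tips_ahead, sense())
E
```

```text
pics
scene {'vfov': 49.172258902086405, 'cx': 318.16579306393965, 'cy': 199.4083631587486, 'k1': 0.03200197145434933, 'R': array([[ 0.24411558,  0.96964313,  0.01413478],
       [ 0.54339728, -0.12470319, -0.83016173],
       [-0.80319797,  0.21033621, -0.55734343]]), 't': array([-145.79505624, -205.67740821, 1648.78356222])}
top {'vfov': 45.49891179013657, 'cx': 323.6790187205595, 'cy': 206.17623680333352, 'k1': -0.03812713400469531, 'R': array([[-0.00546451, -0.99990165,  0.01291606],
       [-0.98569104,  0.00320987, -0.16853151],
       [ 0.16847348, -0.01365219, -0.98561164]]), 't': array([   7.01672716,  547.7473251 , 1659.54094803])}
17.0 {'time_s': 0.1, 'joint_pos': array([-0.90776674,  0.50176354, -0.42677705,  1.55131144,  0.22075769,
        1.13832712, -0.2102711 ]), 'dq': array([-0.00081851, -0.00206276,  0.00036774, -0.00314033,  0.00110749,
       -0.00082701, -0.00015004]), 'joint_torque': array([-1.15530356e-02, -5.67867887e+01, -5.83843276e+00, -2.79914528e+01,
       -6.89327996e-02,  2.40607909e-02,  3.43874228e-05]), 'eef_pos': array([252.83158787, 598.16368464, 242.78758925]), 'ee_rot': array([-2.17244025e-04,  1.98573009e-01,  9.80085699e-01, -8.57533385e-04]), 'force': array([ 0.35271656, -0.45356506,  0.74033627]), 'wrist_torque': array([-0.00652942, -0.03662051,  0.00864703]), 'grip_width': 1.0047770966669083}
```

View pics/scene0.png

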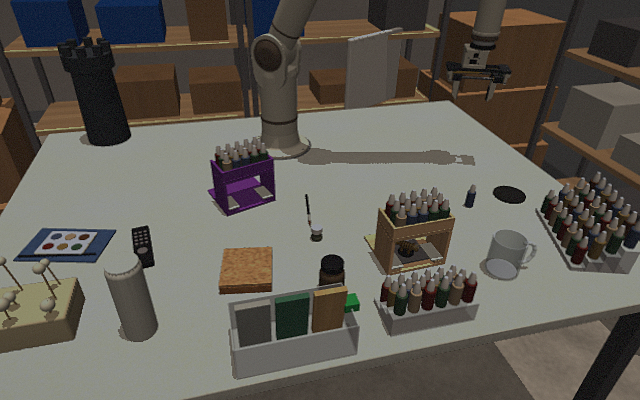

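View pics/top0.png

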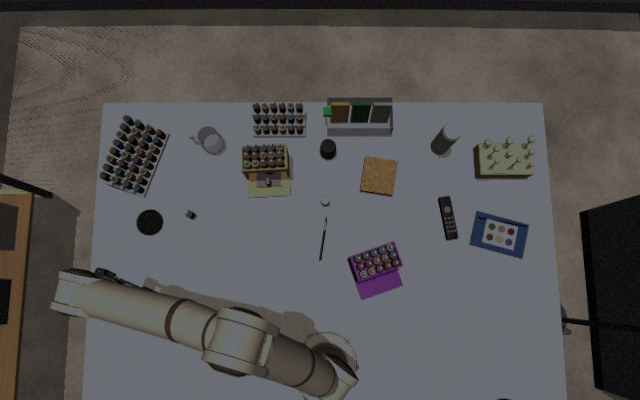

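Top view: the plywood rack is at about (267,170) and a purple look-alike at (377,268). The cork stand is at (378,176). The plywood rack fits the description; I'll confirm it in crops.

Run:
```python
import cv2,numpy as np
t=cv2.imread("pics/top0.png"); s=cv2.imread("pics/scene0.png")
f=lambda im:np.clip(im.astype(float)*1.5,0,255).astype(np.uint8)
cv2.imwrite("pics/c1.png",cv2.resize(f(t[135:205,230:310]),None,fx=8,fy=8,interpolation=cv2.INTER_CUBIC))
cv2.imwrite("pics/c2.png",cv2.resize(f(t[145:205,350:410]),None,fx=8,fy=8,interpolation=cv2.INTER_CUBIC))
cv2.imwrite("pics/c3.png",cv2.resize(f(s[180:280,355:465]),None,fx=6,fy=6,interpolation=cv2.INTER_CUBIC))
cv2.imwrite("pics/c4.png",cv2.resize(f(s[235:305,205:285]),None,fx=7,fy=7,interpolation=cv2.INTER_CUBIC))
```

```text
(no output)
```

View pics/c1.png

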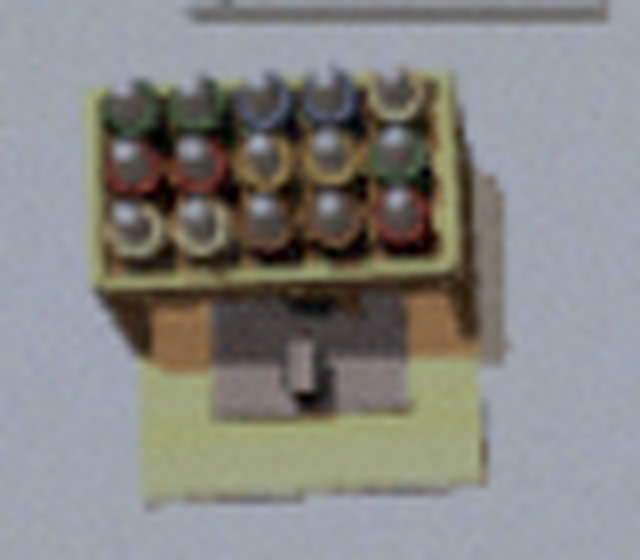

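View pics/c2.png

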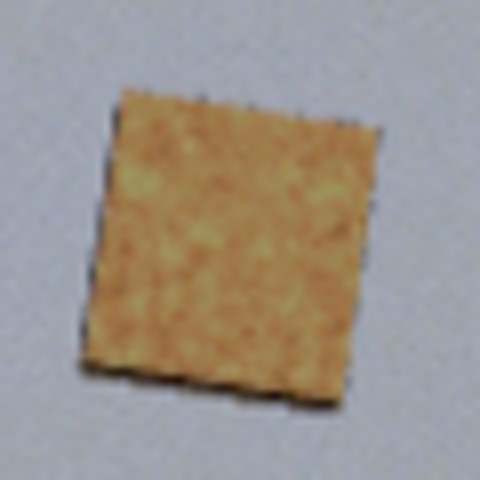

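View pics/c3.png

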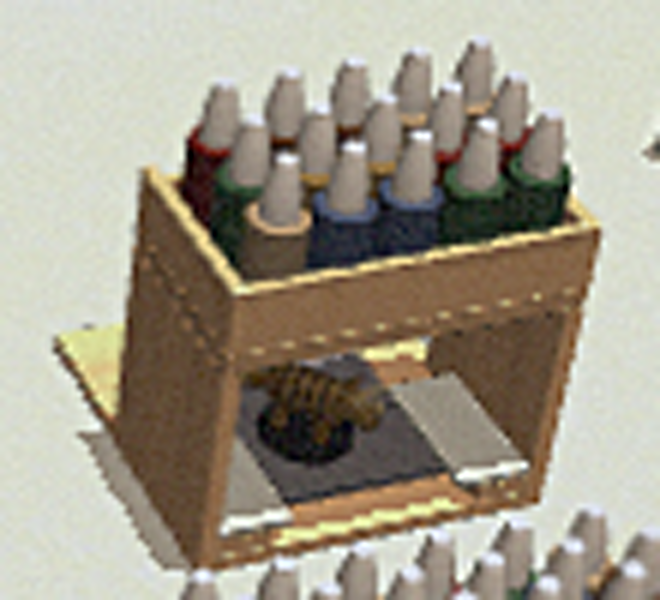

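View pics/c4.png

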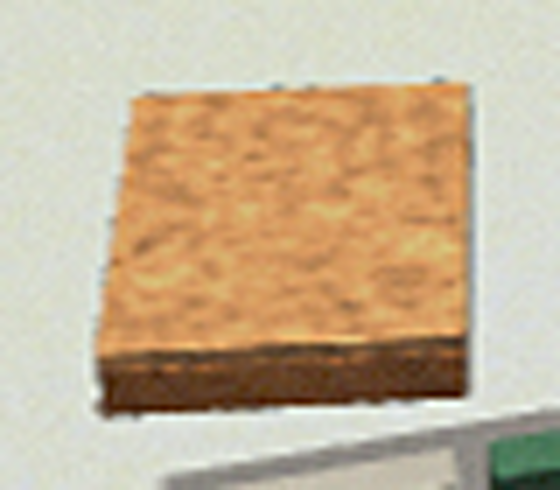

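```bash
cat > h.py <<'E'
import numpy as np
from cell import *
from scipy.optimize import least_squares
def proj(n,X):
    m=camera_model(n); X=np.atleast_2d(X).astype(float); c=X@m["R"].T+m["t"]
    s=c[:,:2]/c[:,2:]; r2=(s**2).sum(1,keepdims=True); s=s*(1+m["k1"]*r2)
    f=200/np.tan(np.radians(m["vfov"]/2)); return s*f+[m["cx"],m["cy"]]
def unproj(n,uv,z):
    m=camera_model(n); f=200/np.tan(np.radians(m["vfov"]/2))
    d=(np.array(uv,float)-[m["cx"],m["cy"]])/f; s=d.copy()
    for _ in range(20): s=d/(1+m["k1"]*(s@s))
    r=m["R"].T@np.append(s,1); c=-m["R"].T@m["t"]
    return c+r*(z-c[2])/r[2]
def T(p,pts):
    c,s=np.cos(p[2]),np.sin(p[2]); pts=np.atleast_2d(pts).astype(float)
    return np.c_[p[0]+c*pts[:,0]-s*pts[:,1],p[1]+s*pts[:,0]+c*pts[:,1],pts[:,2]]
def fit(obs,p0):
    def res(p): return np.concatenate([(proj(n,T(p,X))-uv).ravel() for n,X,uv in obs])
    return least_squares(res,p0,loss="soft_l1")
def cr(off,k,c): return (np.array(c)+.5)/k-.5+np.array(off)
E
python3 - <<'E'
from h import *
c1=lambda *c:cr((230,135),8,c); c2=lambda *c:cr((350,145),8,c)
c3=lambda *c:cr((355,180),6,c); c4=lambda *c:cr((205,235),7,c)
print("apron",unproj("top",c1(143,497),8),unproj("top",c1(485,482),8))
st_t=[("top",[65,60,30],c2(122,92)),("top",[65,-60,30],c2(378,130)),("top",[-65,60,30],c2(84,362)),("top",[-65,-60,30],c2(342,398))]
st_s=[("scene",[65,-60,30],c4(99,353)),("scene",[65,60,30],c4(466,337)),("scene",[-65,60,30],c4(469,86)),("scene",[-65,-60,30],c4(133,97))]
rk_t=[("top",[-90,79,8],c1(143,497)),("top",[-90,-79,8],c1(485,482))]
rk_s=[("scene",[65,-79,0],c3(215,570)),("scene",[65,79,0],c3(540,507)),("scene",[-90,-79,8],c3(55,340))]
pl_t=[("top",[-50,45,6+8],c1(213,414)),("top",[-50,-45,14],c1(410,410))]
for nm,o in (("st_t",st_t),("st_s",st_s),("st",st_t+st_s),("rk_t",rk_t),("rk_s",rk_s),("rk",rk_t+rk_s),("pl",pl_t)):
    r=fit(o,[700,0,0]); print(nm,r.x.round(3)); print(r.fun.reshape(-1,2).round(1).tolist())
print("plate edge",unproj("top",c1(213,414),14),unproj("top",c1(410,410),14))
print("block top",unproj("top",c1(301,360),59))
E
```

```text
apron [590.55459184 283.49931474   8.        ] [597.06499555 126.81488377   8.        ]
st_t [ 665.193 -196.988   12.412]
[[-0.1, -0.3], [0.1, -0.3], [-0.2, 0.1], [0.2, 0.5]]
st_s [ 668.581 -196.391   18.686]
[[-0.5, 0.5], [0.2, 0.1], [0.1, -0.7], [0.2, -0.1]]
st [ 6.66984e+02 -1.96559e+02 -1.60000e-01]
[[-0.2, -0.9], [0.0, -0.6], [-0.4, -0.5], [-0.0, 0.1], [-0.5, 0.1], [0.1, -0.5], [-0.2, -1.1], [-0.0, -0.5]]
rk_t [6.83737e+02 2.08882e+02 4.10000e-02]
[[-0.2, 0.0], [0.2, -0.0]]
rk_s [685.211 212.704  12.65 ]
[[-1.0, 1.8], [0.9, -1.2], [0.1, -0.3]]
rk [6.84762e+02 2.12280e+02 7.20000e-02]
[[-0.3, 0.3], [-0.0, -1.0], [-1.7, 1.5], [0.6, -1.0], [0.1, -0.7]]
pl [578.904 215.421 -22.019]
[[22.4, 0.0], [-26.7, -0.0]]
plate edge [628.04531268 251.36186653  14.        ] [629.64274073 161.07886489  14.        ]
block top [642.97238658 206.58435062  59.        ]
```

```bash
cat >> h.py <<'E'
import cv2
from scipy.ndimage import map_coordinates, gaussian_filter
def edge_obs(img,n,p,lines,win=3.0,ns=40):
    """lines: list of (A,B) object pts; returns list of (n, X, normal, point)"""
    g=gaussian_filter(img.astype(float),(0.8,0.8,0)); out=[]
    for A,B in lines:
        t=np.linspace(.06,.94,ns)[:,None]; X=np.array(A)*(1-t)+np.array(B)*t
        uv=proj(n,T(p,X)); d=uv[-1]-uv[0]; d/=np.linalg.norm(d); nn=np.array([-d[1],d[0]])
        s=np.arange(-win,win+.01,.1)
        P=uv[:,None,:]+s[None,:,None]*nn
        prof=np.stack([map_coordinates(g[:,:,c],[P[...,1],P[...,0]],order=3) for c in range(3)],-1)
        mag=np.linalg.norm(np.gradient(prof,axis=1),axis=-1)
        k=mag.argmax(1); ok=(k>1)&(k<len(s)-2)&(mag.max(1)>.4)
        for i in np.where(ok)[0]: out.append((X[i],nn,uv[i]+s[k[i]]*nn))
    return out
def icp(img,n,p,lines,win=3.0,it=6):
    imgs=[(img,n,lines)] if not isinstance(img,list) else img
    for k in range(it):
        ob=[(nn,edge_obs(im,nn,p,ls,max(1.2,win*(.7**k)))) for im,nn,ls in imgs]
        def res(q):
            r=[]
            for nn,o in ob:
                if not o: continue
                uv=proj(nn,T(q,np.array([a[0] for a in o])))
                r.append(((uv-np.array([a[2] for a in o]))*np.array([a[1] for a in o])).sum(1))
            return np.concatenate(r)
        q=least_squares(res,p,loss="soft_l1",f_scale=.3,x_scale=[1,1,.01]); p=q.x
    return p,np.sqrt(np.mean(np.minimum(abs(q.fun),2)**2)),len(q.fun)
def avg(n,k=8): return np.mean([grab_frame(n).astype(float) for _ in range(k)],0)
def overlay(img,n,sets,box,k,fn,gain=1.4):
    x0,y0,x1,y1=box; c=np.clip(img[y0:y1,x0:x1,::-1]*gain,0,255).astype(np.uint8)
    c=cv2.resize(c,None,fx=k,fy=k,interpolation=cv2.INTER_CUBIC)
    for p,lines,col in sets:
        for A,B in lines:
            q=proj(n,T(p,[A,B])); q=((q-[x0,y0]+.5)*k-.5).round().astype(int)
            cv2.line(c,tuple(map(int,q[0])),tuple(map(int,q[1])),col,1)
    cv2.imwrite(fn,c)
def rect(x0,x1,y0,y1,z):
    P=[(x0,y0,z),(x1,y0,z),(x1,y1,z),(x0,y1,z)]; return [(P[i],P[(i+1)%4]) for i in range(4)]
STAND=rect(-65,65,-60,60,30)
APR=[((-90,79,8),(-90,-79,8)),((-90,79,8),(-25,79,8)),((-90,-79,8),(-25,-79,8))]
PL=lambda z=14:[((-50,45,z),(-50,-45,z)),((-50,45,z),(-24,45,z)),((-50,-45,z),(-24,-45,z))]
RKS=[((65,-79,0),(65,79,0)),((-23,-79,0),(65,-79,0)),((-90,-79,8),(-30,-79,8))]
GB=rect(-50,-26,-7,7,51)
E
python3 - <<'E'
from h import *
t=avg("top"); s=avg("scene"); np.save("t0.npy",t); np.save("s0.npy",s)
print("stand top",icp(t,"top",[665,-197,-.15],STAND)); print("stand sc",icp(s,"scene",[668,-197,-.15],STAND))
sp=icp([(t,"top",STAND),(s,"scene",STAND)],None,[667,-197,-.15],None); print("both",sp)
rt=icp(t,"top",[684,209,.045],APR); print("rack top",rt)
rs=icp(s,"scene",[684,209,.06],RKS); print("rack sc",rs)
rb=icp([(t,"top",APR),(s,"scene",RKS)],None,[684,209,.05],None);print("both",rb)
pt=icp(t,"top",[679,206,.03],PL()); print("plate",pt)
G=(0,255,0);R=(0,0,255);B=(255,0,0)
overlay(t,"top",[(rt[0],APR,G),(pt[0],PL(),R),(pt[0],[((a[0],a[1],59),(b[0],b[1],59)) for a,b in GB],B)],(235,160,305,205),11,"pics/o1.png")
overlay(s,"scene",[(rs[0],RKS,G),(rt[0],RKS,R)],(355,180,465,285),6,"pics/o2.png")
E
```

```text
stand top (array([ 6.59215327e+02, -1.94887742e+02, -1.61750498e-01]), np.float64(0.34644915151644945), 120)
stand sc (array([ 6.67859430e+02, -1.95724855e+02, -1.64881293e-01]), np.float64(0.3808740937065367), 160)
both (array([ 6.67198034e+02, -1.95854462e+02, -1.63298887e-01]), np.float64(0.3935107002128943), 318)
rack top (array([6.78935503e+02, 2.09619245e+02, 5.84409638e-02]), np.float64(0.33100478066086714), 120)
rack sc (array([6.84033814e+02, 2.09096421e+02, 9.68886588e-02]), np.float64(0.493429825263751), 115)
both (array([6.83065324e+02, 2.10266211e+02, 7.82855411e-02]), np.float64(0.5196847972040579), 207)
plate (array([6.75243226e+02, 2.09516274e+02, 6.37685701e-02]), np.float64(0.2669080131859632), 120)
```

View pics/o1.png

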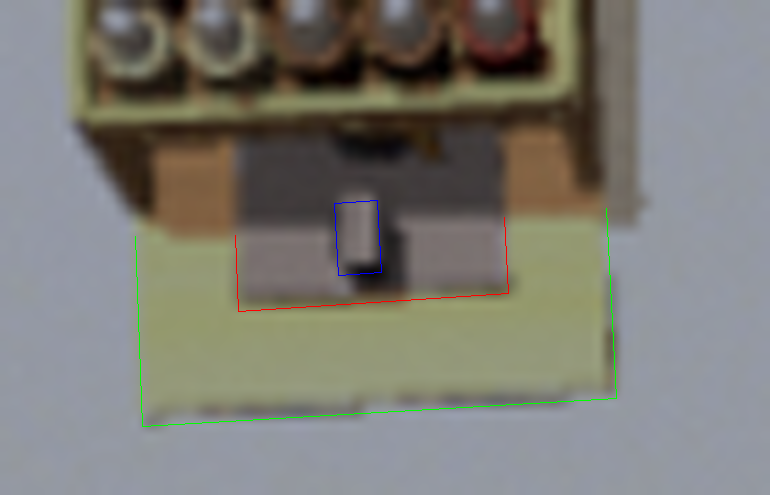

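View pics/o2.png

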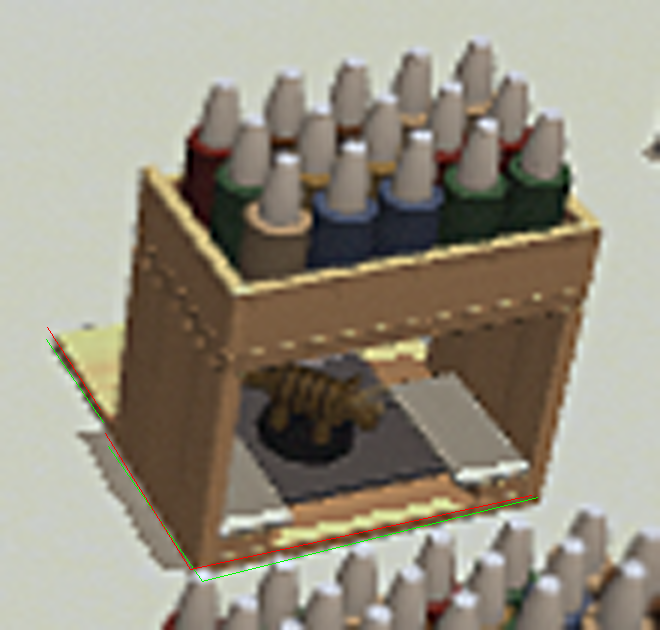

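```bash
python3 - <<'E'
from h import *
for nm,uv,z in [("pur tip rear-left",(357,257),195),("pur rim front-right",(402,268),140),("pur rim rear-right",(396,244),140),("pur rim rear-left",(349,263),140),("pur front-left rim",(357,284),140),("apron fl",(361,298),8),("apron fr",(402,288),8),("jar top",(328,149),85),("pot",(325,201),40),("drop",(191,214),78)]:
    print(nm,unproj("top",uv,z).round(0))
from cell import *
from scipy.spatial.transform import Rotation as Ro
def q(th,ps,fl=0):
    z=np.array([np.sin(th)*np.cos(ps),np.sin(th)*np.sin(ps),-np.cos(th)]); y=np.array([-np.sin(ps),np.cos(ps),0])*(1 if not fl else -1)
    return Ro.from_matrix(np.c_[np.cross(y,z),y,z]).as_quat(scalar_first=True),z
for th in (25,30,35,40,45,50):
  for fl in (0,1):
    o=[]
    for P,ps in (((639,208,45),.05),((559,204,45),.05),((559,204,150),.05),((630,-190,150),-.163),((630,-190,67),-.163)):
        Q,z=q(np.radians(th),ps,fl); j=ik(list(np.array(P)+2*z),list(Q)); o.append(None if j is None else np.round(j,2).tolist())
    print(th,fl,o)
E
python3 - <<'E'
import cv2,numpy as np
s=np.load("s0.npy")[:,:,::-1]
cv2.imwrite("pics/c5.png",cv2.resize(np.clip(s[130:300,190:350]*1.2,0,255).astype(np.uint8),None,fx=3.5,fy=3.5,interpolation=cv2.INTER_CUBIC))
E
```

```text
pur tip rear-left [357. -99. 195.]
pur rim front-right [ 323. -253.  140.]
pur rim rear-right [ 403. -235.  140.]
pur rim rear-left [340. -77. 140.]
pur front-left rim [ 271. -102.  140.]
apron fl [ 223. -127.    8.]
apron fr [ 257. -274.    8.]
jar top [748. -11.  85.]
pot [568.  -0.  40.]
drop [516. 469.  78.]
25 0 [[-0.39, 0.61, -0.06, 1.99, 0.98, 0.23, 0.27], [-0.33, 0.54, -0.21, 2.16, 1.43, 0.29, -0.23], [-0.32, 0.33, -0.21, 2.13, 0.74, 0.38, 0.47], [0.47, 0.41, -0.23, 2.0, 0.14, 0.31, 1.56], [0.62, 0.59, -0.42, 2.02, 0.9, 0.21, 0.87]]
25 1 [[-0.96, 0.73, 0.67, 2.01, -1.15, 0.26, -0.95], [-1.46, 1.22, 1.35, 2.2, 4.52, 0.88, -0.67], [-0.73, 0.33, 0.27, 2.14, 0.34, 0.3, -2.32], [-0.22, 0.46, 0.61, 2.02, -0.86, 0.41, -0.7], [0.09, 0.56, 0.23, 2.04, -0.96, 0.2, -0.56]]
30 0 [[-0.47, 0.61, 0.01, 2.05, 1.61, 0.19, -0.4], [-0.59, 0.54, 0.07, 2.23, 2.01, 0.22, -0.89], [-0.45, 0.31, -0.09, 2.2, 1.04, 0.3, 0.14], [0.63, 0.42, -0.41, 2.06, 0.53, 0.19, 1.21], [0.81, 0.64, -0.64, 2.08, 1.65, 0.26, 0.2]]
30 1 [[-1.37, 1.3, 1.35, 2.08, 4.42, 0.88, -0.65], [-0.54, 0.54, 0.01, 2.23, 1.96, 0.25, 
[... 1265 characters left out ...]
]]
45 1 [[-0.34, 0.68, -0.21, 2.19, 2.4, 0.63, 1.98], [-0.43, 0.64, -0.21, 2.36, 2.4, 0.73, 1.85], [-1.02, 0.38, 0.45, 2.38, 2.36, 0.35, 1.81], [0.86, 0.49, -0.64, 2.24, 2.74, 0.31, 2.24], [0.86, 0.71, -0.64, 2.24, 2.81, 0.51, 2.28]]
50 0 [[-0.49, 0.71, -0.06, 2.23, 2.53, 0.72, -1.38], [-0.63, 0.69, -0.02, 2.39, 2.51, 0.83, -1.51], [-0.66, 0.39, 0.01, 2.41, 2.29, 0.61, -1.24], [1.35, 0.97, -1.3, 2.28, 2.34, 0.74, -0.11], [0.24, 0.65, 0.09, 2.3, 3.37, 0.69, -1.69]]
50 1 [[-0.17, 0.76, -0.43, 2.22, 2.43, 0.86, 2.03], [-0.26, 0.74, -0.43, 2.38, 2.42, 0.98, 1.91], [-0.66, 0.39, 0.01, 2.41, 2.29, 0.61, 1.9], [1.05, 0.61, -0.86, 2.28, 2.72, 0.49, 2.37], [1.06, 0.88, -0.87, 2.28, 2.79, 0.69, 2.49]]
```

View pics/c5.png

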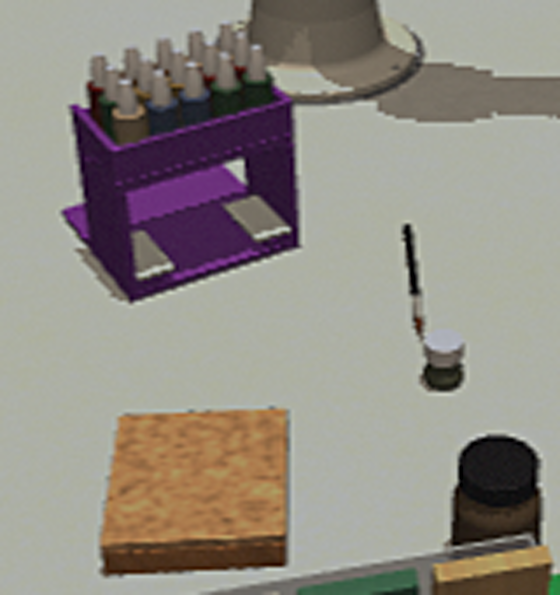

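```bash
cat >> h.py <<'E'
from scipy.spatial.transform import Rotation as Ro
TH=np.radians(40)
def q(ps,th=TH):
    z=np.array([np.sin(th)*np.cos(ps),np.sin(th)*np.sin(ps),-np.cos(th)]); y=np.array([-np.sin(ps),np.cos(ps),0])
    return list(Ro.from_matrix(np.c_[np.cross(y,z),y,z]).as_quat(scalar_first=True)),z
def tcp(g,ps,back=0):
    Q,z=q(ps); return list(np.array(g,float)+(2-back)*z),Q
def gp():  # present grasp point
    s=sense(); z=Ro.from_quat(s["ee_rot"],scalar_first=True).as_matrix()[:,2]; return s["eef_pos"]-2*z
E
python3 - <<'E'
from h import *
G=[639,207.6,46]; ps=.05
goto(*tcp(G,ps,110)); print(sense()["time_s"],gp(),sense()["joint_pos"].round(2))
move_straight(*tcp(G,ps,55),velocity=100); print(sense()["time_s"],gp(), np.array(G)-55*q(ps)[1])
t=avg("top",4);s=avg("scene",4);np.save("t1.npy",t);np.save("s1.npy",s)
overlay(t,"top",[],(225,130,315,220),7,"pics/p1.png"); overlay(s,"scene",[],(355,150,465,260),6,"pics/p2.png",1.2)
E
```

```text
2.775 [568.96667646 205.22092979 130.83965172] [-0.7   0.38  0.14  2.31  2.09  0.32 -0.99]
3.475 [603.47748923 205.87903893  88.13364846] [603.69086391 205.83307051  88.13244437]
```

View pics/p1.png

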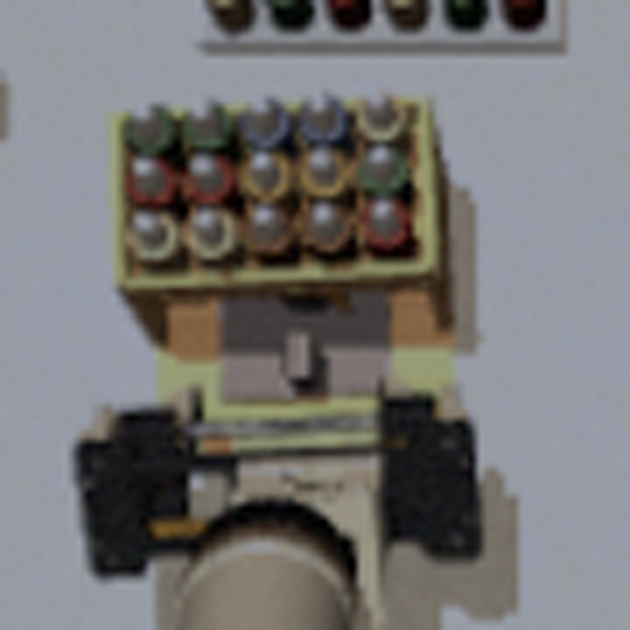

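View pics/p2.png

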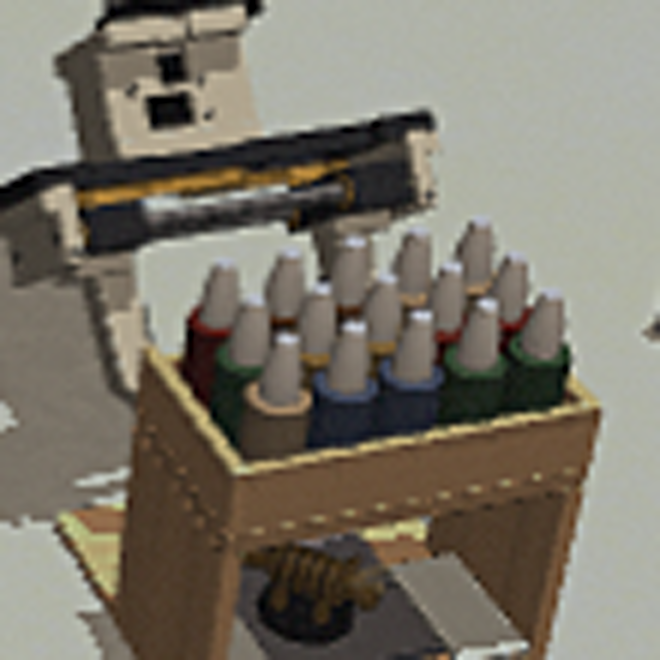

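Run:
```python
from h import *
g=gp(); Q,z=q(.05); y=np.array([-.05,1,0])
for P in (g+19*z, g+19*z+46*y, g+19*z-46*y,g+19*z+55*y, g+19*z-55*y):
    print(P.round(0),((proj("top",P)[0]-[225,130]+.5)*7).round(0))
for x in (677,679,681,683): 
    b=np.array([T([x,209.5,.05],[p])[0] for p in [(-50,7,59),(-26,7,59),(-26,-7,59),(-50,-7,59)]]); print(x,((proj("top",b)-[225,130]+.5)*7).round(0).tolist())
t=np.load("t1.npy"); overlay(t,"top",[],(250,165,290,200),18,"pics/p3.png",1.6)
```

```text
[616. 207.  74.] [295. 396.]
[614. 253.  74.] [204. 401.]
[618. 161.  74.] [386. 391.]
[613. 262.  74.] [186. 402.]
[619. 152.  74.] [404. 391.]
677 [[284.0, 382.0], [282.0, 336.0], [310.0, 334.0], [311.0, 380.0]]
679 [[284.0, 378.0], [282.0, 332.0], [310.0, 331.0], [311.0, 376.0]]
681 [[284.0, 374.0], [282.0, 328.0], [310.0, 327.0], [311.0, 372.0]]
683 [[284.0, 370.0], [282.0, 324.0], [310.0, 323.0], [311.0, 369.0]]
```

View pics/p3.png

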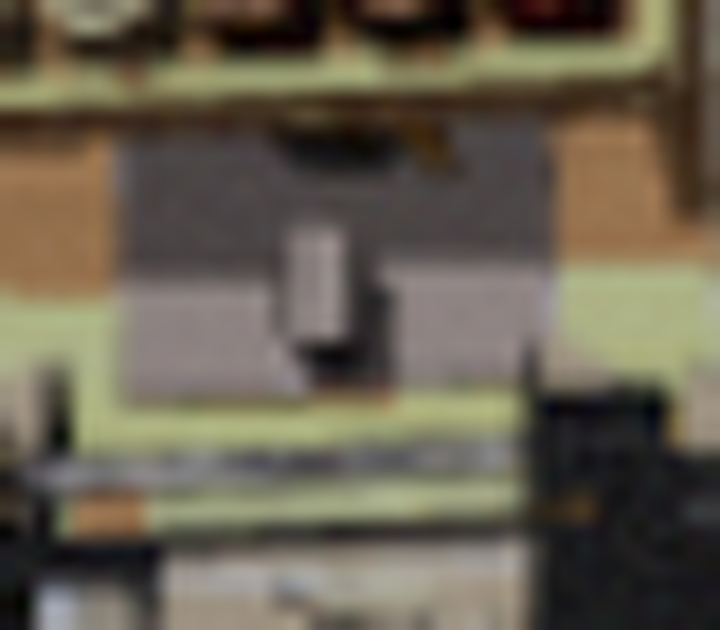

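Run:
```python
from h import *
G=[640,207.2,45.5]; ps=.05
print(move_straight(*tcp(G,ps),velocity=60,until_force=8)); print(gp(),sense()["force"])
grab(35); s=sense(); print(s["time_s"],gp(),s["force"].round(2),s["grip_width"]*92)
t=avg("top",4);s=avg("scene",4);np.save("t2.npy",t);np.save("s2.npy",s)
overlay(t,"top",[],(225,130,315,220),7,"pics/g1.png"); overlay(s,"scene",[],(355,170,465,270),6,"pics/g2.png",1.2)
```

```text
False
[639.82970757 207.28772781  45.6304081 ] [ 0.18194885  0.12415862 -0.30365971]
6.1417 [640.03151737 207.05413782  45.4917388 ] [-0.27 -0.49 -0.25] 13.784500740178892
```

View pics/g1.png

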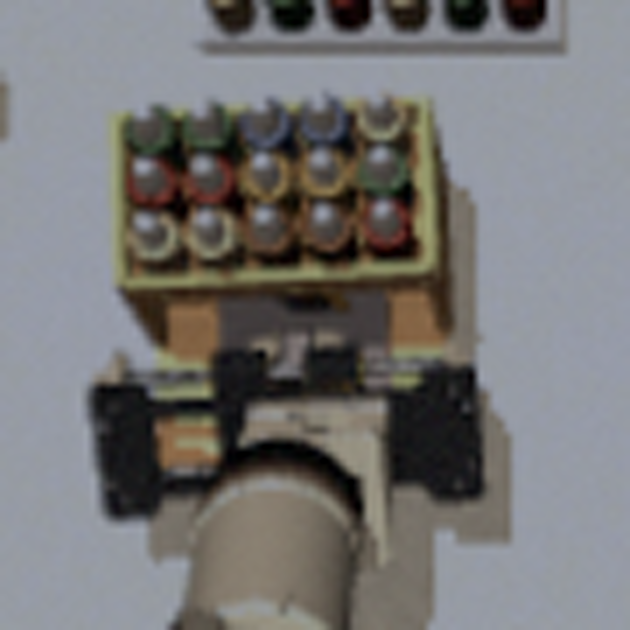

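View pics/g2.png

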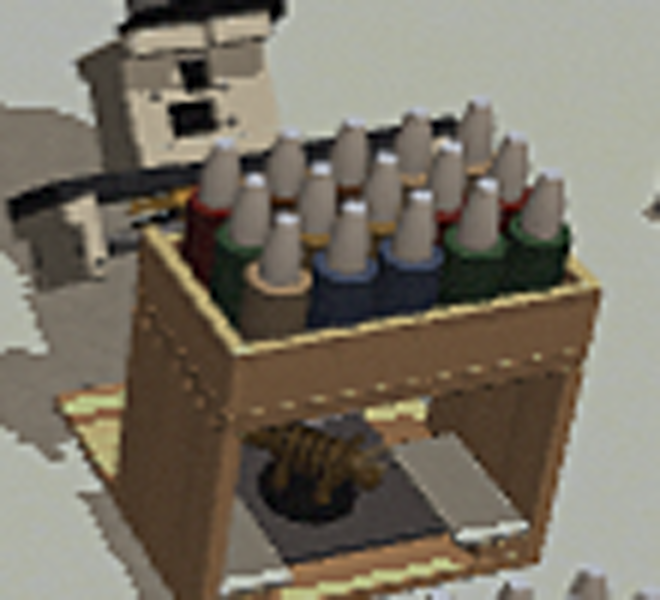

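The jaws closed to 13.8 mm on the 14 mm block, and the dinosaur is still standing at (310,470) in the crop. Next I slide the plate forward.

Run:
```python
from h import *
ps=.05; g=np.array([640,207.2,45.5])-88*np.array([np.cos(ps),np.sin(ps),0])
print(move_straight(*tcp(g,ps),velocity=45,until_force=12)); s=sense(); print(s["time_s"],gp(),g,s["force"].round(2),s["grip_width"]*92)
t=avg("top",4);s=avg("scene",4);np.save("t3.npy",t);np.save("s3.npy",s)
overlay(t,"top",[],(225,130,315,220),7,"pics/h1.png"); overlay(s,"scene",[],(345,170,455,270),6,"pics/h2.png",1.2)
```

```text
False
8.65 [552.05547082 202.82392253  45.43020111] [552.10997709 202.8018331   45.5       ] [-0.55  0.64 -0.35] 13.872175286916905
```

View pics/h1.png

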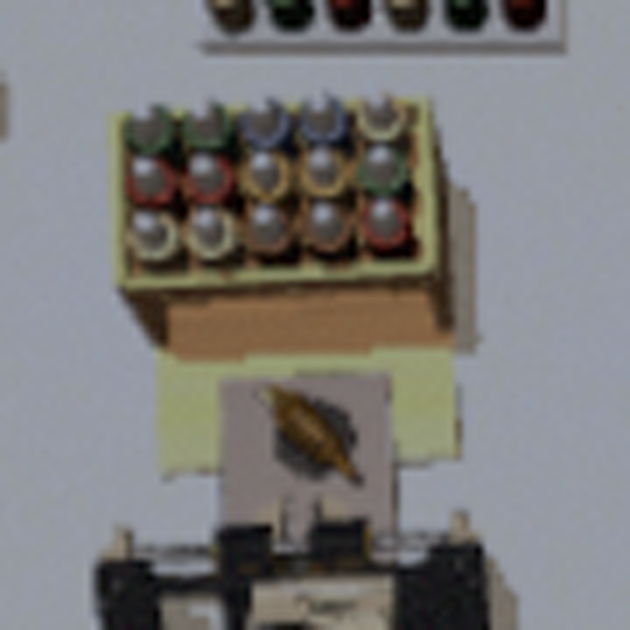

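View pics/h2.png

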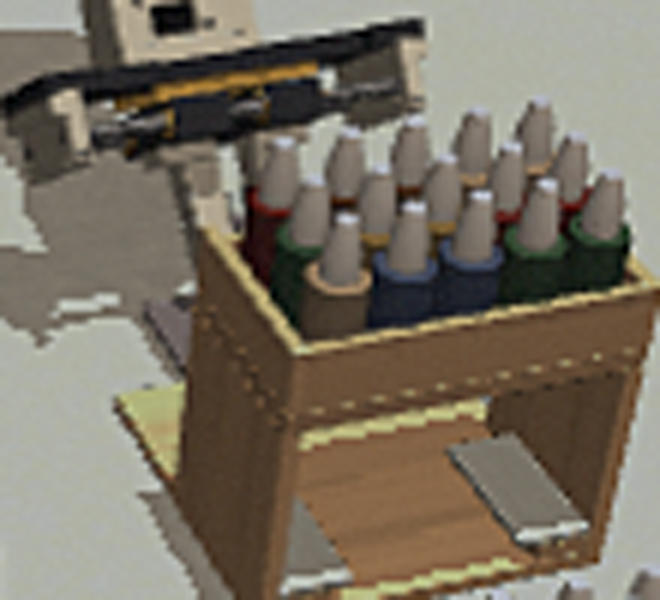

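Run:
```python
from h import *
t=np.load("t3.npy")
PR=[((50,45,14),(50,-45,14)),((50,45,14),(-15,45,14)),((50,-45,14),(-15,-45,14))]
g=gp(); ps=.05; p0=[g[0]+38*np.cos(ps),g[1]+38*np.sin(ps),ps]; print("exp",p0)
r=icp(t,"top",p0,PR,win=2.5); print(r)
overlay(t,"top",[(r[0],PR,(0,255,0)),(p0,PR,(0,0,255))],(245,175,290,215),16,"pics/i1.png")
g0=np.array([552.1,202.8,45.5]); 
for h in (15,105): move_straight(*tcp(g0+[0,0,h],ps),velocity=60 if h>20 else 30)
s=sense(); print(s["time_s"],gp(),s["force"].round(2),s["wrist_torque"].round(3),s["grip_width"]*92)
t=avg("top",4);s=avg("scene",4);np.save("t4.npy",t);np.save("s4.npy",s)
overlay(s,"scene",[],(340,120,450,230),6,"pics/i2.png",1.2)
overlay(t,"top",[],(225,130,315,220),7,"pics/i3.png")
```

```text
exp [np.float64(590.0239930802243), np.float64(204.7233906993349), 0.05]
(array([5.90503969e+02, 2.05418686e+02, 5.49853474e-02]), np.float64(0.4765919015530209), 111)
11.35 [551.90505695 202.73491621 150.21843883] [-0.94 -0.48 -1.65] [-0.007  1.114 -0.026] 13.91041088527134
```

View pics/i1.png

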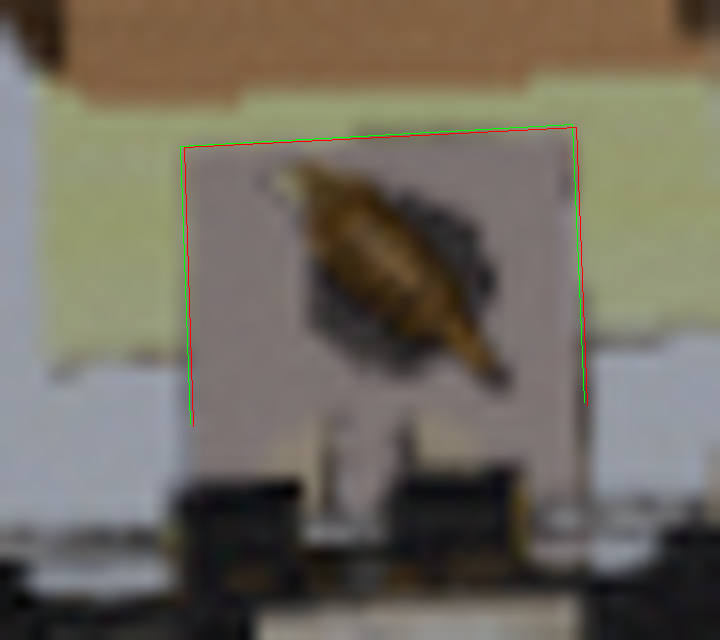

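View pics/i2.png

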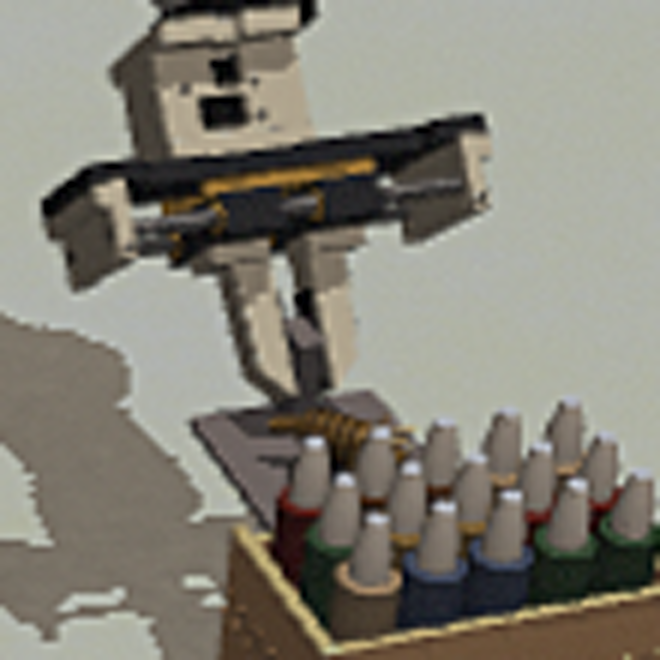

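View pics/i3.png

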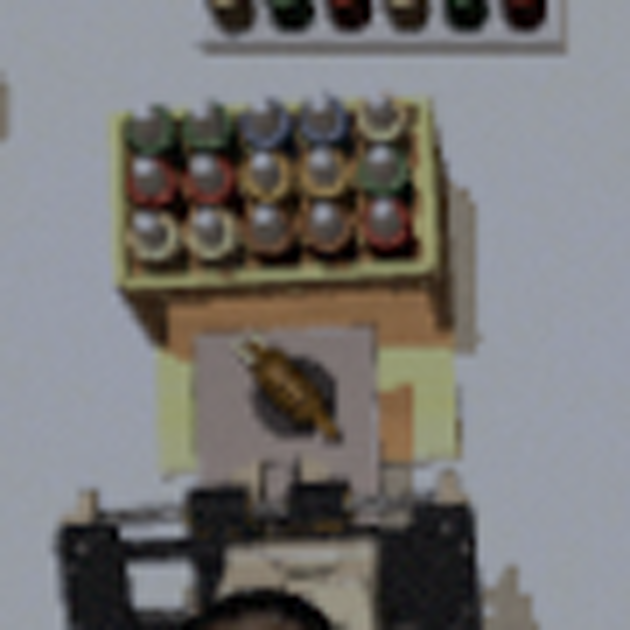

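The plate is lifted level and the dinosaur is standing (top crop (295,395)). Next is the traverse to above the stand.

Run:
```python
from h import *
S=np.array([666.5,-196.3]); ys=-.163
g=[S[0]-38*np.cos(ys),S[1]-38*np.sin(ys),150.]
n=5
try: print(move_straight(*tcp(g,ys),velocity=90))
except MotionError as e: print("ERR",e)
s=sense(); print(s["time_s"],gp(),g,s["force"].round(2),s["grip_width"]*92,s["joint_pos"].round(2))
t=avg("top",2);s=avg("scene",2)
overlay(s,"scene",[],(190,140,330,310),3.5 and 4,"pics/j2.png",1.2)
overlay(t,"top",[],(330,120,430,220),6,"pics/j1.png")
```

```text
False
16.35 [ 629.01927297 -189.88584449  150.01604166] [np.float64(629.0036942957756), np.float64(-190.13339165056254), 150.0] [-0.15 -0.77 -1.85] 13.655892551373668 [ 0.84  0.46 -0.63  2.19  2.32  0.19 -0.51]
```

View pics/j1.png

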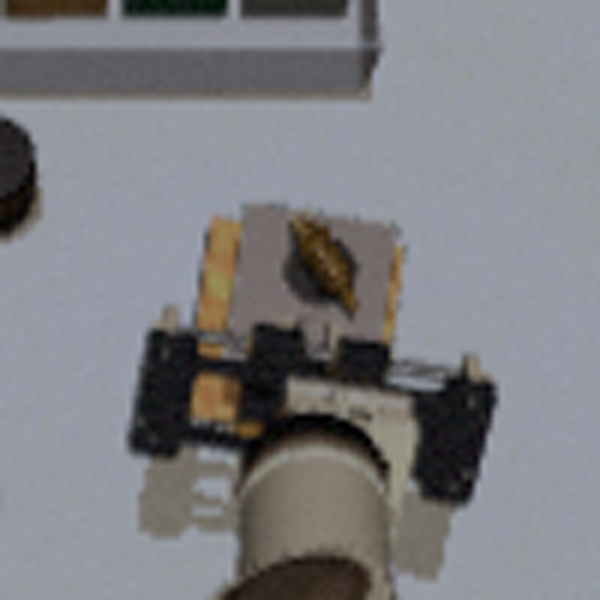

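View pics/j2.png

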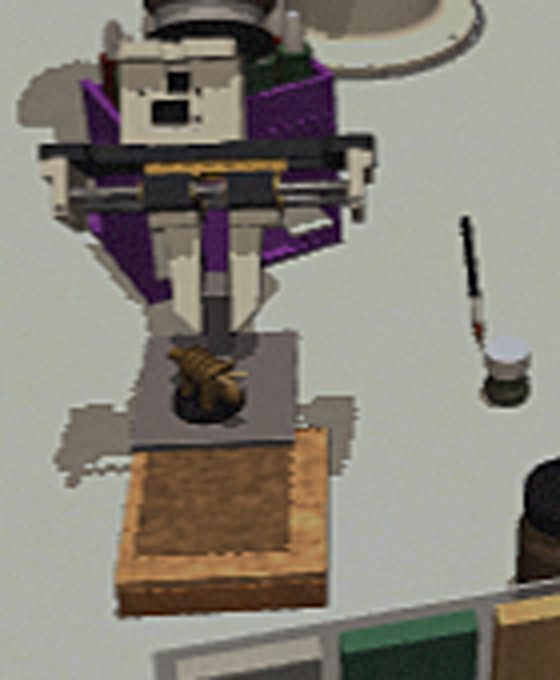

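Run:
```python
from h import *
print(sense()["joint_pos"])
S=np.array([666.5,-196.3]); ys=-.163
g=np.array([S[0]-38*np.cos(ys),S[1]-38*np.sin(ys),0])
for z in (140,120,100,75): print(ik(*tcp(g+[0,0,z],ys)))
move_straight(*tcp(g+[0,0,73],ys),velocity=50); s=sense(); print(s["time_s"],gp(),g,s["joint_pos"].round(3))
t=avg("top",6);s=avg("scene",6);np.save("t5.npy",t);np.save("s5.npy",s)
overlay(s,"scene",[],(195,200,295,310),6,"pics/k2.png",1.2)
overlay(t,"top",[],(350,145,410,200),12,"pics/k1.png",1.6)
```

```text
[ 0.83705167  0.46280916 -0.62714426  2.18591247  2.31693946  0.1910806
 -0.5089954 ]
[ 0.8554313   0.49322395 -0.65088495  2.18853735  2.34174284  0.22114743
 -0.51811898]
[ 0.88292001  0.55396005 -0.68730089  2.19262512  2.38549584  0.27886503
 -0.53010573]
[ 0.90283037  0.614885   -0.71369902  2.19488617  2.42353791  0.33381289
 -0.53537392]
[ 0.92199495  0.69157865 -0.73811872  2.19497843  2.46525087  0.39907888
 -0.53396514]
18.2417 [ 629.2337975  -190.22366192   73.40888078] [ 629.0036943  -190.13339165    0.        ] [ 0.91   0.69  -0.723  2.195  2.486  0.397 -0.559]
```

View pics/k1.png

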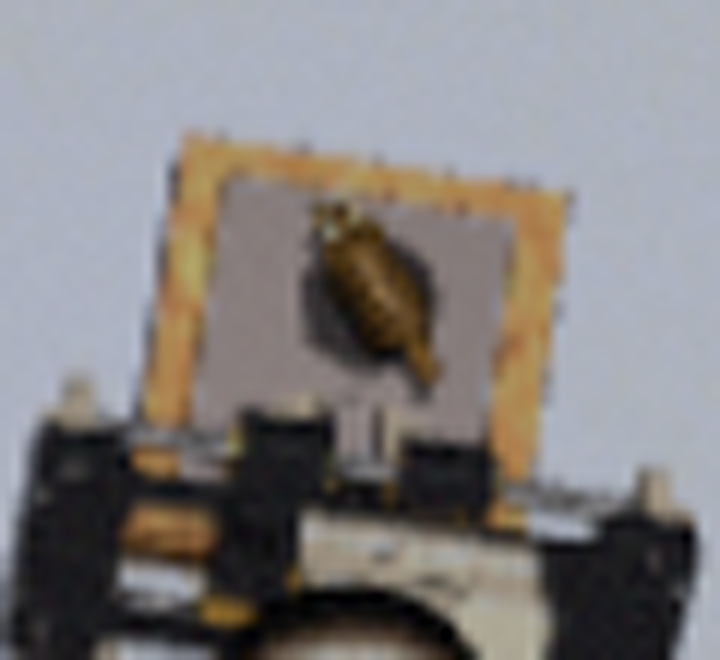

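View pics/k2.png

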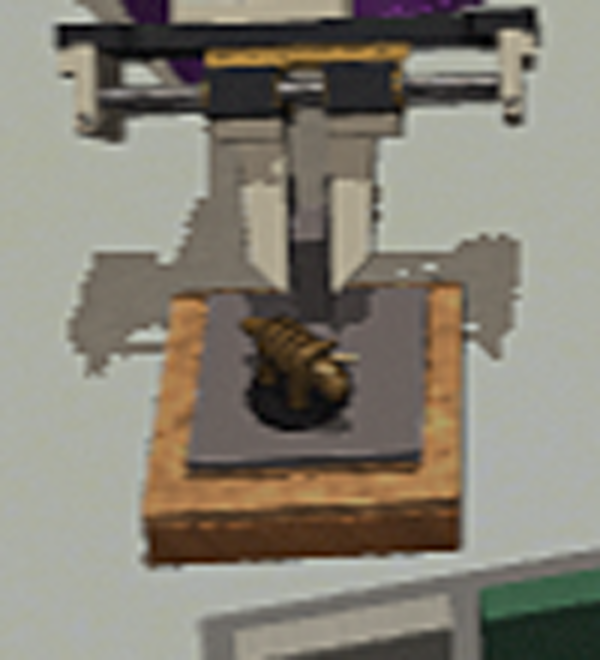

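Run:
```python
from h import *
t=np.load("t5.npy");s=np.load("s5.npy");g=gp();zt=g[2]-37+6; ys=-.163
S0=[666.5,-196.3,ys]; p0=[g[0]+38*np.cos(ys),g[1]+38*np.sin(ys),ys]
PT=[((50,45,zt),(50,-45,zt)),((50,45,zt),(-10,45,zt)),((50,-45,zt),(-10,-45,zt))]
ST=[((65,60,30),(65,-60,30)),((65,60,30),(-25,60,30)),((65,-60,30),(-25,-60,30))]
SS=[((65,60,30),(65,-60,30)),((65,60,30),(-65,60,30)),((65,-60,30),(-65,-60,30)),((-65,-60,30),(-65,-50,30))]
print("plate exp",p0)
pt=icp(t,"top",p0,PT,2); pc=icp(s,"scene",p0,PT,2); print("plate top",pt); print("plate sc",pc)
st=icp(t,"top",S0,ST,2); sc=icp(s,"scene",S0,SS[:3],2); print("stand top",st); print("stand sc",sc)
G=(0,255,0);R=(0,0,255)
overlay(t,"top",[(pt[0],PT,G),(st[0],ST,G),(p0,PT,R),(S0,ST,R)],(355,145,405,190),16,"pics/l1.png",1.6)
overlay(s,"scene",[(pc[0],PT,G),(sc[0],SS,G),(p0,PT,R),(S0,SS,R)],(210,235,290,300),10,"pics/l2.png",1.2)
```

```text
plate exp [np.float64(666.4822081107488), np.float64(-196.27615286056152), -0.163]
plate top (array([ 6.66549140e+02, -1.95115571e+02, -1.71479643e-01]), np.float64(0.3340504671818285), 115)
plate sc (array([ 6.69268276e+02, -1.94802056e+02, -1.77736534e-01]), np.float64(0.3126966220883958), 120)
stand top (array([ 6.65548500e+02, -1.96189154e+02, -1.59210691e-01]), np.float64(0.3507034272708623), 120)
stand sc (array([ 6.67591780e+02, -1.96084178e+02, -1.52449586e-01]), np.float64(0.4589787113258733), 120)
```

View pics/l1.png

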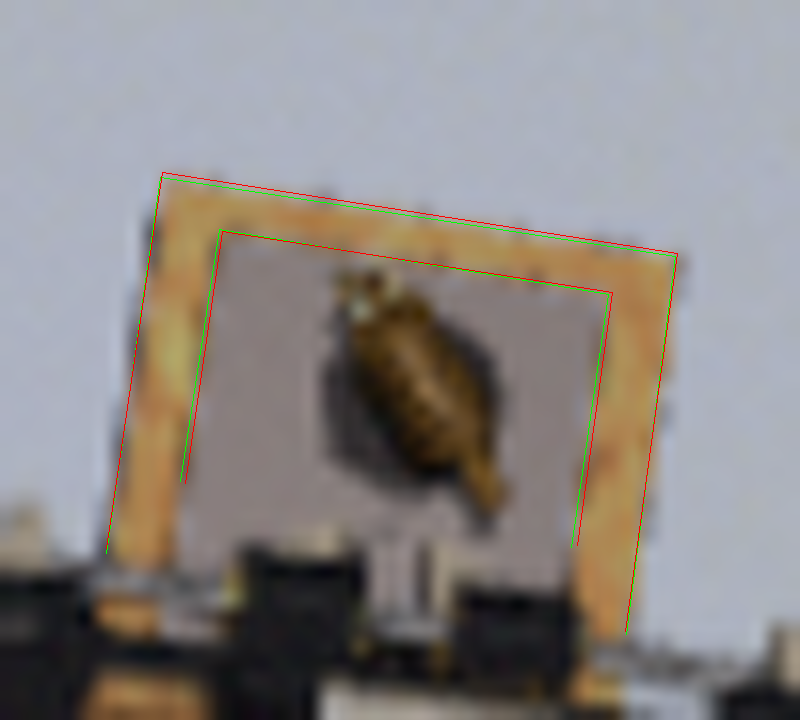

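View pics/l2.png

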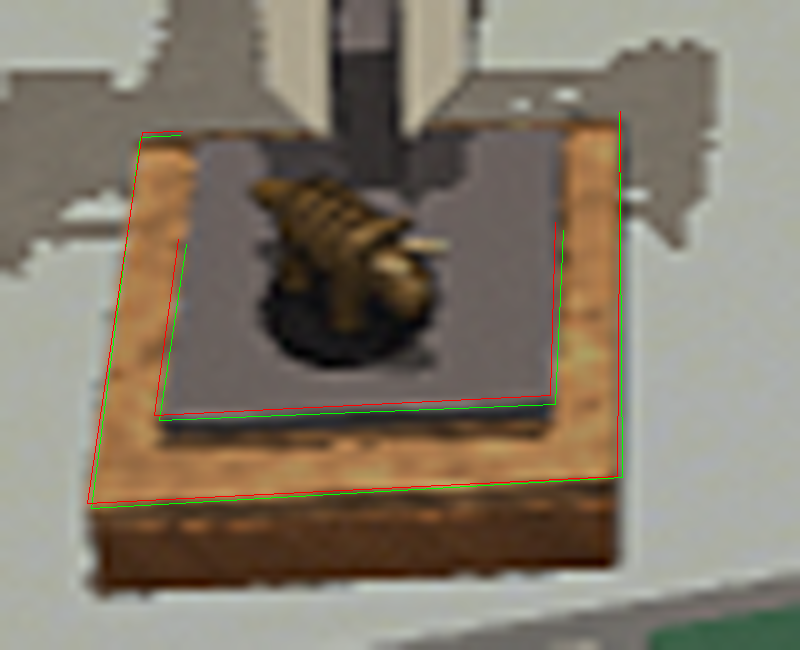

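Margins in both views show the plate about 1 mm too far in +x and +y and about 0.008 rad off. I'll correct that and lower until contact.

Run:
```python
from h import *
ys=-.155; S=np.array([665.4,-197.4]); g=np.array([S[0]-38*np.cos(ys-.005),S[1]-38*np.sin(ys-.005),0])
move_straight(*tcp(g+[0,0,72],ys),velocity=15)
print(gp(),sense()["force"].round(2))
r=move_straight(*tcp(g+[0,0,65.5],ys),velocity=8,until_force=3.5); s=sense(); print(r,s["time_s"],gp(),s["force"].round(2),s["grip_width"]*92)
t=avg("top",4);s=avg("scene",4);np.save("t6.npy",t);np.save("s6.npy",s)
overlay(s,"scene",[],(210,225,290,300),10 and 8,"pics/m2.png",1.2)
overlay(t,"top",[],(350,140,410,195),10,"pics/m1.png",1.6)
g=gp();zt=36; 
PT=[((50,45,zt),(50,-45,zt)),((50,45,zt),(-10,45,zt)),((50,-45,zt),(-10,-45,zt))]
ST=[((65,60,30),(65,-60,30)),((65,60,30),(-25,60,30)),((65,-60,30),(-25,-60,30))]
p0=[*S,ys]
for n,im in (("top",t),("scene",s)): print(n,icp(im,n,p0,PT,2)[0],icp(im,n,[666.5,-196.3,-.16],ST,2)[0])
```

```text
[ 627.65047696 -191.72683221   71.79855855] [ 0.61 -0.03 -1.63]
True 19.7083 [ 627.88193962 -191.27217709   67.48228057] [-1.31 -1.    5.  ] 13.839460101034105
top [ 6.65782121e+02 -1.96131101e+02 -1.58677411e-01] [ 6.65473126e+02 -1.96139629e+02 -1.59879032e-01]
scene [ 6.67008824e+02 -1.96171166e+02 -1.55095682e-01] [ 6.67634029e+02 -1.95603509e+02 -1.63281312e-01]
```

View pics/m1.png

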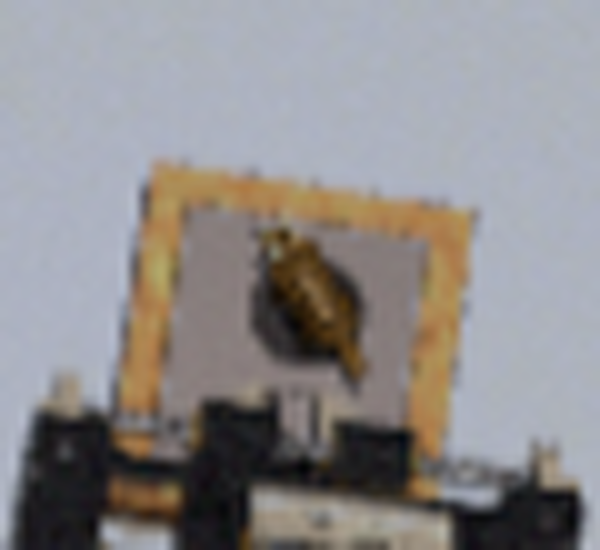

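View pics/m2.png

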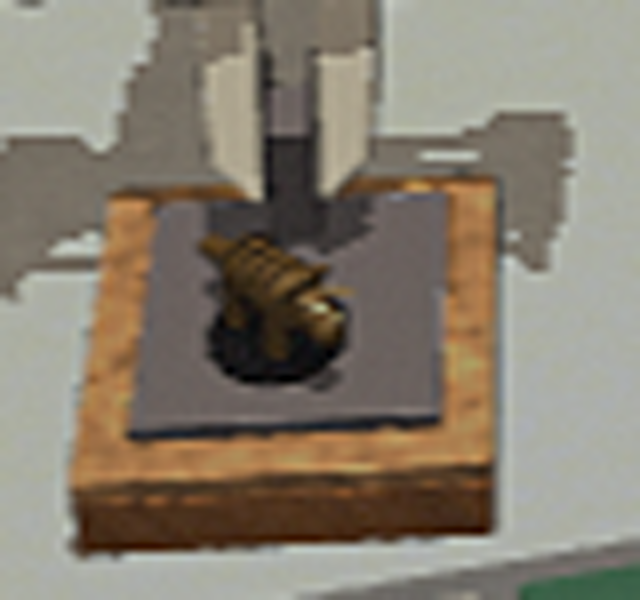

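Contact came at the expected height, and both views agree on centring to under 1 mm. Releasing and retreating.

Run:
```python
from h import *
sleep(.3); print(sense()["force"].round(2)); open_jaws(); sleep(.2); print(sense()["force"].round(2),sense()["grip_width"])
ys=-.155; g=gp(); Q,z=q(ys)
move_straight(list(g+2*z-70*z),Q,velocity=70)
move_straight(list(g+2*z-70*z+[0,0,110]),Q,velocity=120); print(sense()["time_s"],gp(),sense()["joint_pos"].round(2))
t=avg("top",4);s=avg("scene",4)
overlay(t,"top",[],(0,0,640,400),1,"pics/n0.png",1.4); overlay(s,"scene",[],(0,0,640,400),1,"pics/n3.png",1.2)
overlay(s,"scene",[],(200,215,300,310),6,"pics/n2.png",1.2)
overlay(t,"top",[],(350,140,410,205),9,"pics/n1.png",1.6)
zt=36
PT=rect(-50,50,-45,45,zt)[1:]; PT=[((50,45,zt),(50,-45,zt)),((50,45,zt),(-45,45,zt)),((50,-45,zt),(-45,-45,zt))]
ST=[((65,60,30),(65,-60,30)),((65,60,30),(-65,60,30)),((65,-60,30),(-65,-60,30))]
for n,im in (("top",t),("scene",s)): print(n,icp(im,n,[666.3,-196.3,-.16],PT,2)[0],icp(im,n,[666.5,-196.3,-.16],ST,2)[0])
```

```text
[-1.66 -0.06  5.67]
[-1.15 -0.08 -0.4 ] 1.0004623533997998
24.6833 [ 582.22713367 -184.07042781  229.92355345] [ 1.32  0.34 -1.12  2.23  1.33  0.2   0.49]
top [ 6.65842839e+02 -1.96145635e+02 -1.59399571e-01] [ 6.65547460e+02 -1.95791875e+02 -1.65540667e-01]
scene [-6.71383843e+02  1.66772159e+01 -9.59892320e-02] [ 6.67608860e+02 -1.95712025e+02 -1.60615253e-01]
```

View pics/n1.png

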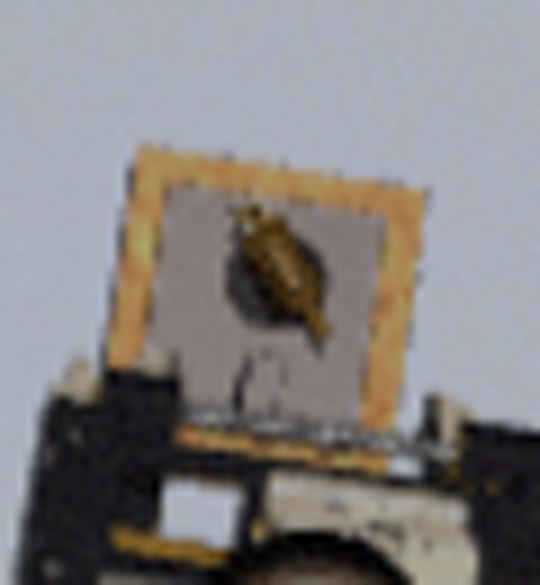

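View pics/n2.png

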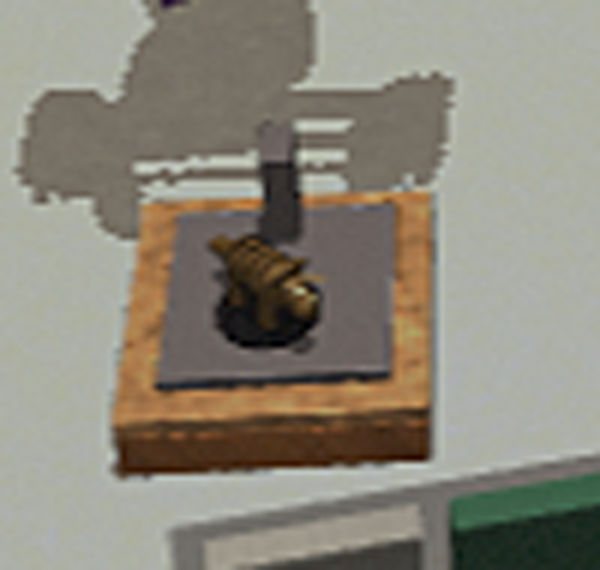

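View pics/n3.png

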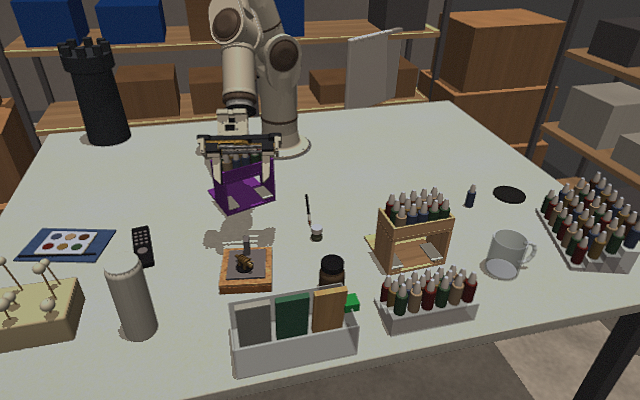

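The plate sits centred on the cork with the grip block towards the robot. The dinosaur is standing, the other items haven't moved, and the gripper is clear.

Run:
```python
from h import *
s=sense(); print(s["time_s"],s["force"].round(2),abs(s["dq"]).max()); hand_in()
```

```text
25.0833 [ 0.19  0.61 -0.08] 0.0021725382552528786
the job is handed in; nothing more can be done
```

The plate is on the cork stand, centred and square to it, with the grip block towards the robot and the dinosaur still standing. I handed the job in at about 25 s of the 53 s allowed.

I pinched the grip block of the plywood rack's plate, not the purple look-alike's, with the gripper leaning back 40°. I slid the plate 88 mm forward, out from under the lips and shelf, then lifted it and carried it level to the stand. After a correction of about 1 mm I lowered it until it touched, at the expected height, and only then opened the jaws and backed off.

**Last checks:**
- **Centring:** the top camera's final fit shows the plate within about 0.5 mm and 0.006 rad of the stand. Just before release, the scene camera agreed to about 0.8 mm and 0.008 rad.
- **Check that failed:** after release, the scene-camera fit of the plate did not converge. From that side I judged the placement only by eye, and it looks centred.
- **Check that disagreed:** the two cameras differ by about 2 mm on the stand's x position, within the stated calibration. I therefore centred on plate-to-stand offsets within each picture.
- **Surroundings:** the other items look unmoved in the scene picture, and the force on the tool was about 0.6 N at hand-in.

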